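Empty the scoop through the waste bin's flap

TASK

Two empty dropper bottles are for the waste bin: one lies in the scoop, the other stands on the table. Move the marker that lies across the scoop into the pen tray and put the standing bottle into the scoop; then lift the scoop by its handle, push the bin's one-way flap in with the scoop's front rim (not with the fingers) and tip both bottles through into the bin. Last, stand the emptied scoop upright on the bare table, the flap fallen shut; leave everything else where it is.

Things in the scene. Friction and masses are not known exactly. Their poses are not given: they have to be found in the camera images.
- scoop: Loose steel hand scoop, black bar handle, 200 g. Origin: centre of the pan's underside; +x out of its open mouth, z up. Pan x -60 to 60, 86 wide, walls and floor 3 thick; back wall 45 high, side rims level, 45 high; across the mouth only a floor lip turned up 6 high at x 63. Handle: level bar x -60 to -155, 16 wide (y), z 40 to 60.
- scoop_grip (a point): Point on the handle's centre line at (-110, 0, 50) mm in the scoop's frame: the place to grip it, across its 16 mm width. Axes as the scoop's.
- scoop_lip (a point): Middle of the scoop's front lip, at (63, 0, 6) mm in the scoop's frame.
- dropper_a: Empty white dropper bottle with a pointed black cap, 21 diameter, 66 long, 16 g, lying loose in the scoop, along it, in its left half (y +10 to +24). Origin: centre of its bottom; z along it to the tip of the cap.
- dropper_b: A second one like it, standing upright on the table. Its body is 21 across up to 43 high; the cap narrows above that. It may stand or lie in the scoop; standing, it topples out of the open mouth if the scoop is tipped early.
- marker: Felt marker, white with a blue cap, 140 long (along its y), 14 wide, 12 g, bridging the two side rims of the scoop, about 48 to 60 mm above the table. Origin: middle of its length, on its underside (its axis is 7 above); its middle is free between the rims, above the bottle.
- tray: Low open grey pen tray, fixed to the table. Origin: centre of its underside; outside 64 (x) by 176 (y) by 20 high, walls 3.
- tray_in (a point): Centre of the tray's inner floor, 3 above the table; x and y along the tray's 58 and 170 inner sizes.
- bin: Grey sheet-metal waste bin, fixed. Origin: centre of its underside. 160 deep (x), 156 wide (y), 199 high, walls 4. Its front faces -x: upright to a sill 125 high at x -80, then sloping back at 45 degrees to the top edge at x -6, 199 high; the slope carries the port. Flat top from there to x +80. A plate inside slopes from the front wall to the floor.
- port (a point): Centre of the port in the 45-degree slope, at (-43, 0, 162) mm in the bin's frame (axes as the bin's). The clear opening is 116 wide (y) and about 100 along the slope.
- flap: Bare metal flap, 110 wide, 95 long, closing the port from within. Origin on its hinge along the port's upper edge, at (-6, 0, 197) mm in the bin's frame. Frame parallel to the bin's when shut; pushed inward it turns about the hinge up to 1.4 rad against a light spring (under 2 N at its lower edge), which shuts it again; it cannot open outward.
- flap_edge (a point): Middle of the flap's free lower edge (just inside the sill when shut).
- steel_cup: Bystander: empty steel cup, 65 diameter, 66 high; origin under its centre.
- bottle_15: Bystander: amber bottle with red screw cap, 68 diameter, 118 high; origin under its centre.
- bottle_6: Bystander: amber bottle with orange screw cap, 68 diameter, 118 high; origin under its centre.
- cap_gold: Bystander: loose gold screw cap, 47 diameter, 19 high; origin under its centre.

How it is judged:
By the outcome, as a careful person would: the job done as asked, in the order asked, and still so for the second after the job is handed in, with the robot touching nothing.
It also fails if it takes over 67 s, if anything falls off the work surface, if the arm or the gripper's body presses on something with over 40 N, if the wrist force passes 120 N, or if a joint passes its speed limit or range.

ROBOT

A 6-joint arm with a two-finger parallel gripper is mounted at the origin on a cart in front of the work surface, level with it; the furniture and walls round the work are solid. World frame = base frame: x ahead of the robot, y to its left, z up, the work surface at z = 0. Lengths are in mm, angles in degrees, forces in N, time in s.
With the tool pointing down it reaches from about 350 to 800 mm from the base axis. Payload 7.3 kg.
Tool frame: the origin (TCP) lies on the mounting face of the last link; the fingertips stand 173 mm ahead of it and the grasp point (between the pads) lies 155 mm ahead of it; z points along the fingers, y is the line along which they close (so a half turn about z gives the same grasp; the last joint's range is limited). The gripper opens to 85 mm and grips with 20 to 120 N. Pads are 22 mm wide; open, the fingers measure 114 mm over their backs; the gripper's body (76 mm by 85 mm) begins 54 mm behind the grasp point. The pads swing forward as they close: fully open they stand 13 mm farther back than shut.
Start: joints at [62.338, 19.595, 87.324, -0, 73.075, -8.365], TCP at [173.474, 495.514, 404.722] pointing down, gripper open.
Joint ranges: [-145.02, 145.02], [-44.19, 115.74], [2.07, 154.8], [-57.11, 237.11], [16.16, 152.29], [-177.93, 177.93]. Speed limits (degrees/s): [147.25, 147.25, 180, 180, 180, 180].

INTERFACE

Orientations are given as a 3x3 rotation matrix whose columns are the frame's x, y, z axes.
In Python, from cell import * gives the robot as it stands.
- The arm moves only by the shell command python3 -m jog 'ROWS' [OPENING] [FORCE]. ROWS is JSON, a list of rows, each an object with "slide": the shift along the world's x, y, z in m, a list of three; "spin": the turn about the world's z in rad. In form: [{"slide": [tx, ty, tz], "spin": spin}, ...]. A call has 1 to 8 rows; each row is the pose to reach, as a shift and turn from the pose commanded when the call began; what a row does not reach only later rows make up. A row lasts 1/8 s, in which the tool goes at most 62.5 mm and 10.7 degrees, less where a joint would pass 70% of its speed; a pose out of reach is approached as far as the arm can. A call with a gripper value outside its range is refused whole. OPENING is the finger opening in m, from 0 to 0.0854, set as the call begins (- or left out, the last holds). The fingers move at their own pace and stop on an object; FORCE is the grip in N (left out, the last holds). Time passes only in rows, so rows that repeat a pose let the fingers close. It gives the time, the measured TCP pose, the force, the opening and the grip force at its end, in the units of the state.
- state(): the state, without advancing time (a new reading comes with each control period).
- capture(name): name is "side" or "top" or "wrist"; returns a dict with "img" (384x512x3 uint8, red, green, blue), "fx", "fy", "cx", "cy" (pixels), "rvec" (rotation vector, rad) and "tvec" (3), from world to camera coordinates, as OpenCV has them; the wrist camera has in their place "tool_from_camera" (4x4, takes a point from camera to tool coordinates, whose origin is the TCP and whose axes are the flange's). Camera axes: x right, y down, z forward; pixel columns grow to the right and rows downward; lengths in mm; the calibration is good to about 2 mm. The wrist camera is an equidistant fisheye: a pixel r from the principal point sees the ray r / f radians off the axis. A picture is of the moment at which its call begins: read the wrist's pose just before it. There is no depth.
- finish_job(): hands the job in; it is judged then, once.
The state is a dict: "clock": time; "joints": joint angles; "qvel": joint speeds; "joint_efforts": joint torques, N m; "tool_pos": TCP position; "eef_rot": TCP orientation; "wrist_force": force on the tool from outside, world axes, zero at the start; "moment": the same for the moment, N m; "gripper_width": opening from 0.0 (shut) to 1.0 (fully open); "finger_force": force on a finger pad.
Only numpy, scipy, OpenCV 4.12 (cv2) and the standard library are available. Lean on these libraries where they do the work, as an engineer would, in place of code of your own. Each camera call takes 0.05 s, during which the arm holds its last target. There are 200 camera calls.

## Working session

There is one attempt and no reset: what is moved stays moved. The work goes in short steps, Python scripts to look and compute and a shell command to move; the robot and the scene stay as the last step left them, time stands still between calls to the robot, and variables do not carry over. Pictures are saved under pics/ and viewed, at most 10 in all, crops included, and the job is handed in when it is done.

```bash
mkdir -p pics; ls; cat > h.py <<'E'
import numpy as np, cv2
from cell import *
def ray(c,u,v):
    R=cv2.Rodrigues(np.array(c["rvec"],float))[0]; t=np.array(c["tvec"],float).ravel()
    d=R.T@np.array([(u-c["cx"])/c["fx"],(v-c["cy"])/c["fy"],1]); return -R.T@t,d
def onz(c,u,v,z):
    o,d=ray(c,u,v); return (o+d*(z-o[2])/d[2]).round(1)
def proj(c,p):
    R=cv2.Rodrigues(np.array(c["rvec"],float))[0]; q=R@np.array(p,float)+np.array(c["tvec"],float).ravel()
    return np.array([c["fx"]*q[0]/q[2]+c["cx"],c["fy"]*q[1]/q[2]+c["cy"]]).round(1)
def save(im,n,s=1.5): cv2.imwrite("pics/"+n,cv2.resize(im[...,::-1],None,fx=s,fy=s,interpolation=cv2.INTER_CUBIC))
E
python3 - <<'E'
from h import *
import pickle
for n in("top","side"):
    c=capture(n); save(c["img"],n+"0.png"); pickle.dump(c,open(n+".pkl","wb")); print(n,ray(c,256,192))
E
```

```text
pics
top (array([ 419.42217142,  183.46886824, 1229.07150563]), array([ 0.09816851, -0.00540843, -0.99527144]))
side (array([ 320.34465315, 1207.94289033,  545.54700656]), array([ 0.16413545, -0.92012722, -0.35575985]))
```

View pics/top0.png

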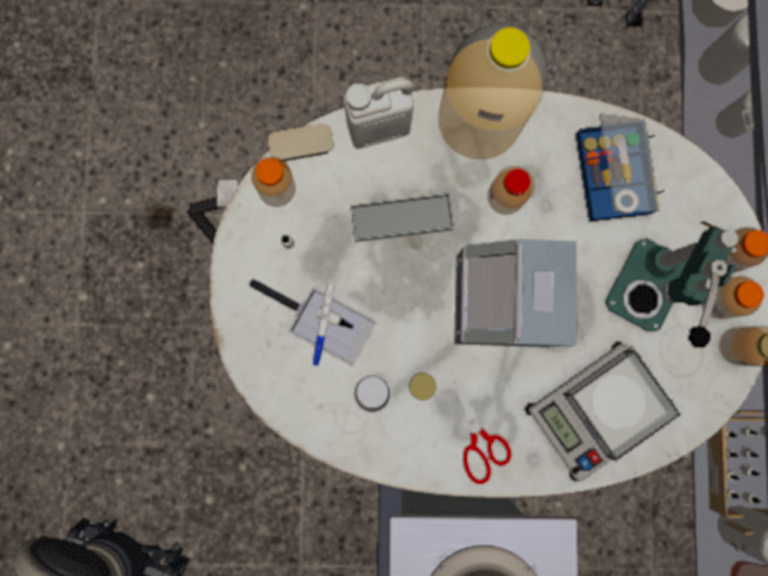

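View pics/side0.png

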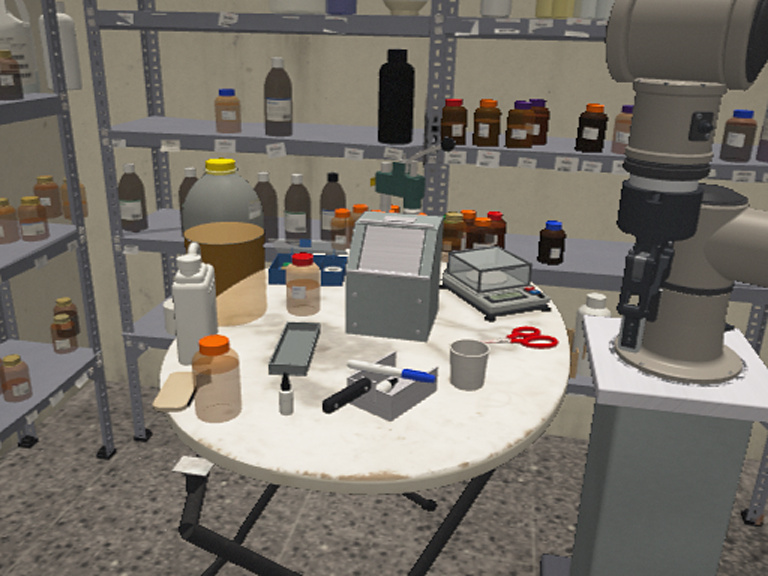

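The top view (1.5x pixels) shows the scoop at about (335,327) with its handle going up-left to (252,284). The marker runs from (328,287) to (318,362), and dropper_b stands at (288,241). The tray is at (402,218), and the bin at (517,293) has its port on the left. The side view agrees.

```bash
python3 - <<'E'
from h import *
import pickle
c=pickle.load(open("top.pkl","rb"));s=pickle.load(open("side.pkl","rb"))
P=lambda n,u,v,z:print(n,onz(c,u/1.5,v/1.5,z))
P("handle end",252,284,55);P("handle root",298,306,55)
P("pan TL",313,290,45);P("BL",292,331,45);P("TR",375,321,6);P("BR",355,362,6)
P("marker white",329,285,55);P("marker blue",318,362,55)
P("dropb cap",288,240,60)
for u,v in((351,206),(450,195),(453,229),(356,241)):P("tray",u,v,20)
for u,v in((519,241),(576,241),(576,346),(519,346)):P("bintop",u,v,199)
for u,v in((459,250),(457,344)):P("binsill",u,v,125)
P("cup",372,392,66);P("gold",422,386,19);P("b6",272,172,118);P("b15",516,182,118)
# colour masks
hsv=cv2.cvtColor(c["img"],cv2.COLOR_RGB2HSV)
m=cv2.inRange(hsv,(105,150,80),(130,255,255)); m[:,:180]=0;m[:180]=0;m[:,230:]=0
ys,xs=np.nonzero(m);print("blue",len(xs),onz(c,xs.mean(),ys.mean(),55),onz(c,xs[ys.argmax()],ys.max(),55))
m=(hsv[...,2]<50);m[:180]=0;m[205:]=0;m[:,:160]=0;m[:,205:]=0
pts=np.argwhere(m)[:,::-1].astype(np.float32)
vx,vy,x0,y0=cv2.fitLine(pts,2,0,.01,.01).ravel();t=(pts-[x0,y0])@[vx,vy]
a=onz(c,x0+vx*t.min(),y0+vy*t.min(),60);b=onz(c,x0+vx*t.max(),y0+vy*t.max(),60)
d=b-a;print("handle",a,b,np.linalg.norm(d),np.degrees(np.arctan2(d[1],d[0])))
# dropper b two-view: tip in side image
o1,d1=ray(c,288/1.5,241/1.5)
o2,d2=ray(s,286/1.5,376/1.5)
A=np.c_[d1,-d2];k=np.linalg.lstsq(A,o2-o1,rcond=None)[0];print("b tip?",o1+d1*k[0],o2+d2*k[1])
print("b base side",onz(s,286/1.5,411/1.5,0))
print(state()["eef_rot"])
E
```

```text
handle end [538.4 398.6  55. ]
handle root [502.6 320.6  55. ]
pan TL [530.9 297.2  45. ]
BL [461.1 330.6  45. ]
TR [482.  191.6   6. ]
BR [410.5 225.1   6. ]
marker white [538.8 269.6  55. ]
marker blue [410.  284.8  55. ]
dropb cap [613.4 340.   60. ]
tray [682.2 237.   20. ]
tray [705.1  63.2  20. ]
tray [644.5  57.6  20. ]
tray [620.3 227.   20. ]
bintop [594.7 -22.5 199. ]
bintop [ 596.2 -108.1  199. ]
bintop [ 439.8 -105.9  199. ]
bintop [438.6 -21.7 199. ]
binsill [591.1  58.8 125. ]
binsill [441.7  61.3 125. ]
cup [362.4 194.2  66. ]
gold [371.4 109.3  19. ]
b6 [714.5 361.4 118. ]
b15 [705.5 -34.4 118. ]
blue 62 [431.5 285.5  55. ] [408.3 289.7  55. ]
handle [540.3 398.3  60. ] [502.  323.1  60. ] 84.39152801081394 -116.99013130209667
b tip? [612.17937493 340.36924478  56.76026968] [618.29391585 341.79892589  57.95699908]
b base side [619.  344.2   0. ]
[[-9.43811923e-01  3.30482409e-01 -6.57017153e-04]
 [ 3.30482988e-01  9.43811179e-01 -1.20585241e-03]
 [ 2.21587123e-04 -1.35523088e-03 -9.99999057e-01]]
```

```bash
python3 -m jog '[{"slide":[0.06,-0.043,-0.02],"spin":0.1},{"slide":[0.12,-0.086,-0.04],"spin":0.206},{"slide":[0.18,-0.13,-0.06],"spin":0.206},{"slide":[0.24,-0.173,-0.08],"spin":0.206},{"slide":[0.3,-0.217,-0.1],"spin":0.206},{"slide":[0.3,-0.217,-0.1],"spin":0.206},{"slide":[0.3,-0.217,-0.1],"spin":0.206}]' 0.05
cat >> h.py <<'E'
def wcap(n):
    s=state(); c=capture("wrist"); T=np.array(c["tool_from_camera"]); R=np.array(s["eef_rot"]); p=np.array(s["tool_pos"])
    save(c["img"],n); c["o"]=R@T[:3,3]+p; c["R"]=R@T[:3,:3]; return c
def wz(c,u,v,z):
    x,y=u-c["cx"],v-c["cy"]; r=np.hypot(x,y)+1e-9; th=r/c["fx"]
    d=c["R"]@np.array([x/r*np.sin(th),y/r*np.sin(th),np.cos(th)]); return (c["o"]+d*(z-c["o"][2])/d[2]).round(1)
E
python3 - <<'E'
from h import *
import pickle
c=wcap("w1.png");pickle.dump(c,open("w1.pkl","wb"));print(c["o"],c["R"])
E
```

```text
clock: 0.98
tool_pos: [475.8, 275.9, 303.0]
eef_rot: [[-0.991, 0.135, -0.002], [0.135, 0.991, -0.001], [0.002, -0.001, -1.0]]
wrist_force: [-0.4, -0.2, -0.0]
gripper_width: 0.585
finger_force: 0.0
[405.57224409 285.47179053 271.80904692] [[ 1.34381927e-01  9.51424104e-01  2.77008435e-01]
 [ 9.90929465e-01 -1.28871657e-01 -3.80905743e-02]
 [-5.41754625e-04  2.79614505e-01 -9.60112199e-01]]
```

View pics/w1.png

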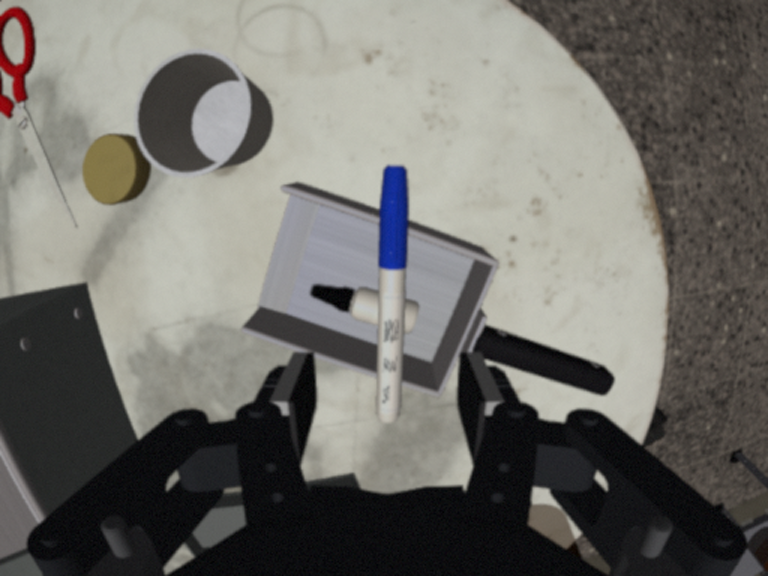

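The wrist view shows the marker from (396,167) to (388,420) between the open fingers. Dropper_a is at about (365,303), with its tip toward the mouth, and the handle runs from (480,340) to (608,382).

```bash
python3 - <<'E'
from h import *
import pickle
c=pickle.load(open("w1.pkl","rb"))
a=wz(c,396/1.5,167/1.5,55);b=wz(c,388/1.5,420/1.5,55);d=b-a
print("marker",a,b,(a+b)/2,np.linalg.norm(d),np.degrees(np.arctan2(d[1],d[0])))
for n,u,v,z in(("hroot",480,340,58),("hend",608,382,58),("back+",440,390,45),("back-",497,261,45),("front+",246,327,45),("front-",288,186,45),("a butt",418,312,13),("a tip",312,291,13),("lip a",262,306,3),("cup",193,112,66)):print(n,wz(c,u/1.5,v/1.5,z))
E
```

```text
marker [406.8 289.9  55. ] [543.5 267.7  55. ] [475.15 278.8   55.  ] 138.4909022282691 -9.224271312481823
hroot [499.9 322.3  58. ]
hend [539.8 399.6  58. ]
back+ [533.7 299.4  45. ]
back- [461.9 337.   45. ]
front+ [480.7 195.6  45. ]
front- [408.2 234.2  45. ]
a butt [495.5 292.8  13. ]
a tip [473.5 230.4  13. ]
lip a [481.6 193.4   3. ]
cup [362.9 197.2  66. ]
```

```bash
python3 -m jog '[{"slide":[0,0.003,-0.05],"spin":-0.025},{"slide":[0,0.003,-0.093],"spin":-0.025},{"slide":[0,0.003,-0.093],"spin":-0.025},{"slide":[0,0.003,-0.093],"spin":-0.025}]' 0.05 30
python3 -m jog '[{"slide":[0,0,0]},{"slide":[0,0,0]},{"slide":[0,0,0]},{"slide":[0,0,0]},{"slide":[0,0,0.05]},{"slide":[0,0,0.1]},{"slide":[0,0,0.1]}]' 0.0 30
```

```text
clock: 1.52
tool_pos: [473.5, 282.5, 213.4]
eef_rot: [[-0.988, 0.154, 0.002], [0.154, 0.988, 0.001], [-0.002, 0.001, -1.0]]
wrist_force: [0.7, -0.0, 0.8]
gripper_width: 0.59
finger_force: 0.0invalid input
```

```bash
python3 -m jog '[{"slide":[0,0,0],"spin":0},{"slide":[0,0,0],"spin":0},{"slide":[0,0,0],"spin":0},{"slide":[0,0,0],"spin":0},{"slide":[0,0,0.05],"spin":0},{"slide":[0,0,0.1],"spin":0},{"slide":[0,0,0.1],"spin":0}]' 0.0 30
```

```text
clock: 2.4
tool_pos: [474.4, 281.9, 316.2]
eef_rot: [[-0.988, 0.155, 0.008], [0.155, 0.988, 0.004], [-0.008, 0.005, -1.0]]
wrist_force: [0.7, 0.4, 0.4]
gripper_width: 0.144
finger_force: 29.5
```

```bash
python3 -m jog '[{"slide":[0.03,-0.02,0],"spin":-0.18},{"slide":[0.06,-0.04,0],"spin":-0.36},{"slide":[0.09,-0.065,0],"spin":-0.54},{"slide":[0.12,-0.085,0],"spin":-0.72},{"slide":[0.15,-0.105,0],"spin":-0.9},{"slide":[0.17,-0.125,0],"spin":-1.08},{"slide":[0.189,-0.136,0],"spin":-1.27},{"slide":[0.189,-0.136,0],"spin":-1.27}]'
python3 - <<'E'
from h import *
import pickle
print(state()["joints"])
c=wcap("w2.png");pickle.dump(c,open("w2.pkl","wb"))
E
```

```text
clock: 3.4
tool_pos: [663.1, 144.4, 310.3]
eef_rot: [[-0.144, 0.99, -0.001], [0.99, 0.144, -0.0], [-0.0, -0.001, -1.0]]
wrist_force: [-0.6, 0.2, -0.2]
gripper_width: 0.147
finger_force: 29.4
[ 5.81949463e+00  4.01956373e+01  6.74077945e+01 -6.80970159e-03
  7.24666222e+01 -2.43809050e+00]
```

View pics/w2.png

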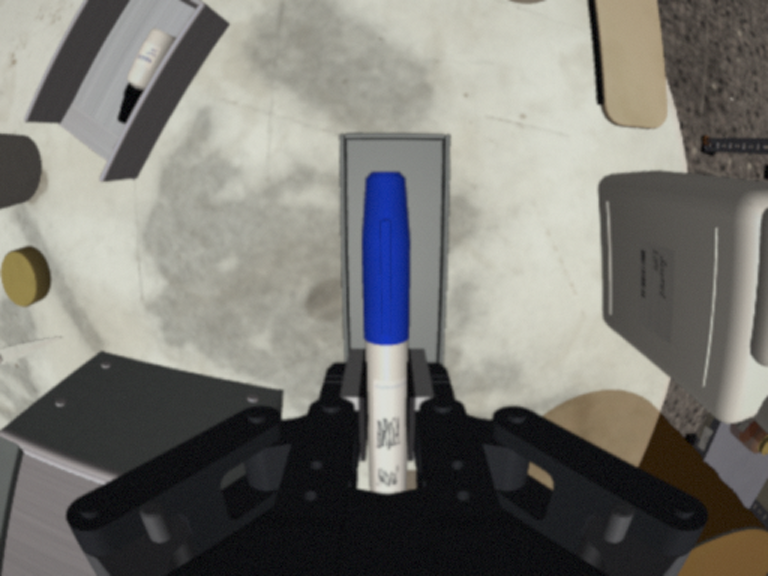

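The marker hangs along the tray, which spans (341..450, 135) down to (365). Next I check its centring.

```bash
python3 - <<'E'
from h import *
import pickle
c=pickle.load(open("w2.pkl","rb"))
for u,v,z in((341,135,20),(450,135,20),(343,340,20),(447,340,20),(386,173,152)):print(wz(c,u/1.5,v/1.5,z))
E
python3 -m jog '[{"slide":[0,0.003,-0.06],"spin":0},{"slide":[0,0.003,-0.1],"spin":0},{"slide":[0,0.003,-0.1],"spin":0}]'
```

```text
[625. 229.  20.]
[686.8 238.3  20. ]
[641.7 105.1  20. ]
[706.6 114.5  20. ]
[653.5 212.8 152. ]
clock: 3.82
tool_pos: [660.4, 149.2, 208.0]
eef_rot: [[-0.148, 0.989, -0.008], [0.989, 0.148, -0.001], [0.001, -0.008, -1.0]]
wrist_force: [-0.2, -1.0, 0.5]
gripper_width: 0.146
finger_force: 29.4
```

```bash
python3 -m jog '[{"slide":[0.005,-0.002,-0.01],"spin":0},{"slide":[0.005,-0.002,-0.028],"spin":0},{"slide":[0.005,-0.002,-0.028],"spin":0},{"slide":[0.005,-0.002,-0.028],"spin":0}]'
python3 -m jog '[{"slide":[0,0,0],"spin":0},{"slide":[0,0,0],"spin":0},{"slide":[0,0,0],"spin":0}]' 0.024
```

```text
clock: 4.32
tool_pos: [667.6, 146.5, 184.1]
eef_rot: [[-0.145, 0.989, 0.001], [0.989, 0.145, 0.0], [-0.0, 0.001, -1.0]]
wrist_force: [0.1, 0.4, 0.3]
gripper_width: 0.145
finger_force: 29.4
clock: 4.7
tool_pos: [667.5, 146.5, 184.0]
eef_rot: [[-0.145, 0.99, 0.0], [0.99, 0.145, 0.0], [-0.0, 0.0, -1.0]]
wrist_force: [-0.3, 0.5, 0.2]
gripper_width: 0.282
finger_force: 0.0
```

```bash
python3 -m jog '[{"slide":[0,0,0.06],"spin":0},{"slide":[0,0,0.1],"spin":0},{"slide":[-0.015,0.05,0.13],"spin":0},{"slide":[-0.03,0.1,0.136],"spin":0},{"slide":[-0.045,0.15,0.136],"spin":0},{"slide":[-0.05,0.19,0.136],"spin":0},{"slide":[-0.05,0.195,0.136],"spin":0},{"slide":[-0.05,0.195,0.136],"spin":0}]' 0.05
python3 - <<'E'
from h import *
import pickle
print(state()["tool_pos"])
c=wcap("w3.png");pickle.dump(c,open("w3.pkl","wb"))
E
```

```text
clock: 5.7
tool_pos: [617.5, 341.3, 319.5]
eef_rot: [[-0.145, 0.989, -0.0], [0.989, 0.145, -0.001], [-0.001, -0.0, -1.0]]
wrist_force: [0.2, -0.4, -0.5]
gripper_width: 0.585
finger_force: 0.0
[617.49931374 341.34353358 319.48341851]
```

View pics/w3.png

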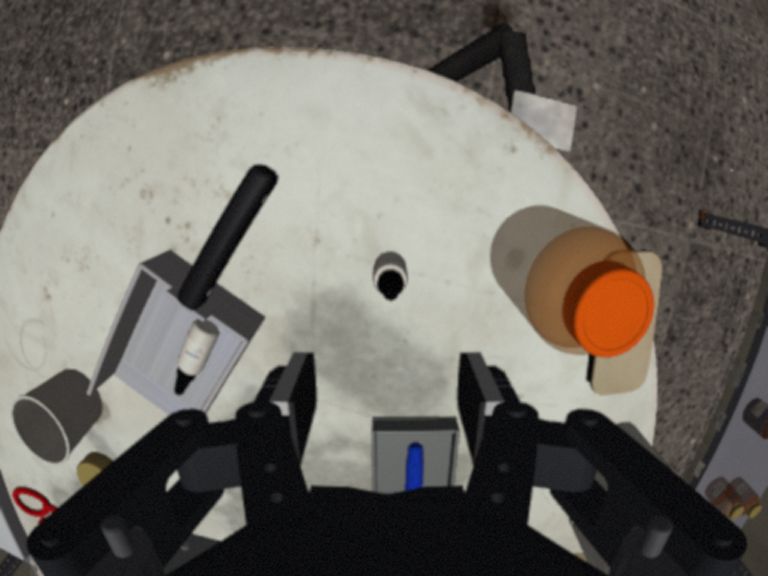

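The view shows dropper_b with its base edge at about (390,262), its shoulder circle centred at about (390,278) and its tip at (390,293). Bottle_6's cap is at (610,310), and the marker lies in the tray.

```bash
python3 - <<'E'
from h import *
import pickle
c=pickle.load(open("w3.pkl","rb"))
print(wz(c,390/1.5,278/1.5,43),wz(c,390/1.5,296/1.5,66),wz(c,608/1.5,312/1.5,118))
E
```

```text
[619.2 349.6  43. ] [619.5 345.9  66. ] [713.  367.9 118. ]
```

```bash
python3 -m jog '[{"slide":[0.001,0.005,-0.05],"spin":0},{"slide":[0.001,0.005,-0.1],"spin":0},{"slide":[0.001,0.005,-0.13],"spin":0},{"slide":[0.001,0.005,-0.13],"spin":0},{"slide":[0.001,0.005,-0.13],"spin":0}]' 0.05
python3 -m jog '[{"slide":[0,0,0],"spin":0},{"slide":[0,0,0],"spin":0},{"slide":[0,0,0],"spin":0},{"slide":[0,0,0],"spin":0},{"slide":[0,0,0.05],"spin":0},{"slide":[0,0,0.11],"spin":0},{"slide":[0,0,0.11],"spin":0}]' 0.0 30
```

```text
clock: 6.38
tool_pos: [619.5, 345.8, 191.6]
eef_rot: [[-0.143, 0.99, 0.003], [0.99, 0.143, 0.001], [0.001, 0.003, -1.0]]
wrist_force: [0.0, -0.1, -0.2]
gripper_width: 0.583
finger_force: 0.0
clock: 7.25
tool_pos: [619.4, 347.1, 306.9]
eef_rot: [[-0.145, 0.989, 0.011], [0.989, 0.145, 0.005], [0.003, 0.012, -1.0]]
wrist_force: [0.5, 0.0, -1.0]
gripper_width: 0.229
finger_force: 29.6
```

```bash
python3 -m jog '[{"slide":[-0.03,-0.01,0],"spin":0.17},{"slide":[-0.06,-0.02,0],"spin":0.34},{"slide":[-0.09,-0.03,0],"spin":0.51},{"slide":[-0.12,-0.04,0],"spin":0.68},{"slide":[-0.15,-0.055,0],"spin":0.85},{"slide":[-0.163,-0.06,0],"spin":0.948},{"slide":[-0.163,-0.06,0],"spin":0.948},{"slide":[-0.163,-0.06,0],"spin":0.948}]'
```

```text
clock: 8.25
tool_pos: [456.0, 286.7, 299.7]
eef_rot: [[-0.887, 0.462, 0.001], [0.462, 0.887, 0.0], [-0.0, 0.001, -1.0]]
wrist_force: [-0.3, -0.0, -0.8]
gripper_width: 0.223
finger_force: 29.6
```

```bash
python3 -m jog '[{"slide":[0,0,-0.05],"spin":0},{"slide":[0,0,-0.09],"spin":0},{"slide":[0,0,-0.103],"spin":0},{"slide":[0,0,-0.103],"spin":0},{"slide":[0,0,-0.103],"spin":0}]'
python3 - <<'E'
from h import *
c=wcap("w4.png")
E
```

```text
clock: 8.88
tool_pos: [456.2, 286.8, 197.6]
eef_rot: [[-0.888, 0.46, 0.002], [0.46, 0.888, 0.001], [-0.001, 0.002, -1.0]]
wrist_force: [1.0, -0.0, 0.3]
gripper_width: 0.228
finger_force: 30.4
```

View pics/w4.png

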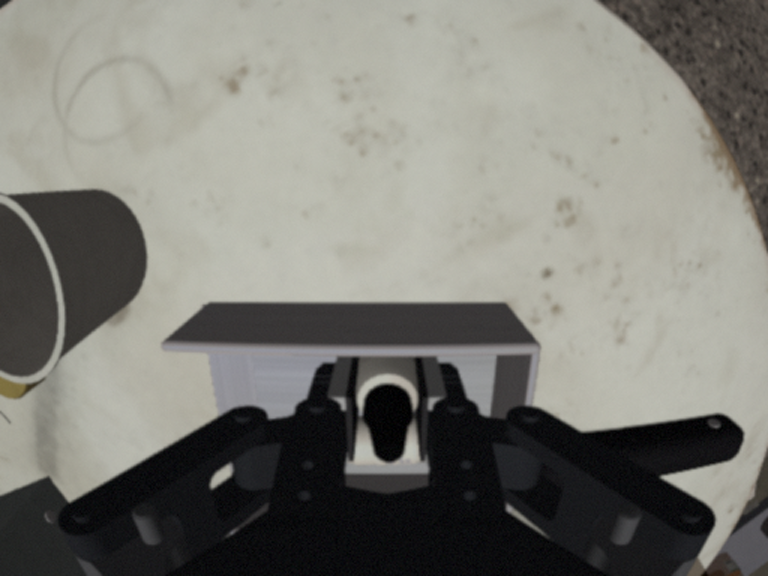

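The bottle sits inside the scoop's right half with clearance to the wall. I set it down a little further back and release.

```bash
python3 -m jog '[{"slide":[0.003,0.006,0],"spin":0},{"slide":[0.003,0.006,-0.003],"spin":0},{"slide":[0.003,0.006,-0.003],"spin":0}]'
python3 -m jog '[{"slide":[0,0,0],"spin":0},{"slide":[0,0,0],"spin":0},{"slide":[0,0,0.012],"spin":0},{"slide":[0,0,0.025],"spin":0},{"slide":[0,0,0.025],"spin":0}]' 0.030
python3 -m jog '[{"slide":[0,0,0],"spin":0},{"slide":[0,0,0],"spin":0},{"slide":[-0.007,-0.013,0],"spin":0},{"slide":[-0.014,-0.027,0],"spin":0},{"slide":[-0.021,-0.04,0],"spin":0},{"slide":[-0.021,-0.04,0],"spin":0}]' 0.065
python3 -m jog '[{"slide":[0,0,0.05],"spin":0},{"slide":[0,0,0.1],"spin":0},{"slide":[0,0,0.1],"spin":0}]' 0.065
python3 - <<'E'
from h import *
c=wcap("w5.png")
import pickle;pickle.dump(c,open("w5.pkl","wb"))
E
```

```text
clock: 9.3
tool_pos: [458.8, 292.9, 194.1]
eef_rot: [[-0.888, 0.46, 0.002], [0.46, 0.888, 0.001], [-0.001, 0.002, -1.0]]
wrist_force: [1.1, 0.7, 3.0]
gripper_width: 0.228
finger_force: 30.6
clock: 9.93
tool_pos: [458.9, 292.7, 220.4]
eef_rot: [[-0.888, 0.46, 0.003], [0.46, 0.888, 0.001], [-0.002, 0.003, -1.0]]
wrist_force: [-0.2, -0.5, -0.8]
gripper_width: 0.353
finger_force: 0.0
clock: 10.68
tool_pos: [436.9, 251.5, 218.7]
eef_rot: [[-0.887, 0.461, -0.001], [0.461, 0.887, -0.0], [0.001, -0.001, -1.0]]
wrist_force: [0.1, 0.6, -0.6]
gripper_width: 0.763
finger_force: 0.0
clock: 11.05
tool_pos: [438.5, 253.1, 322.5]
eef_rot: [[-0.888, 0.46, 0.008], [0.46, 0.888, 0.003], [-0.006, 0.007, -1.0]]
wrist_force: [0.6, -1.1, 0.6]
gripper_width: 0.76
finger_force: 0.0
```

View pics/w5.png

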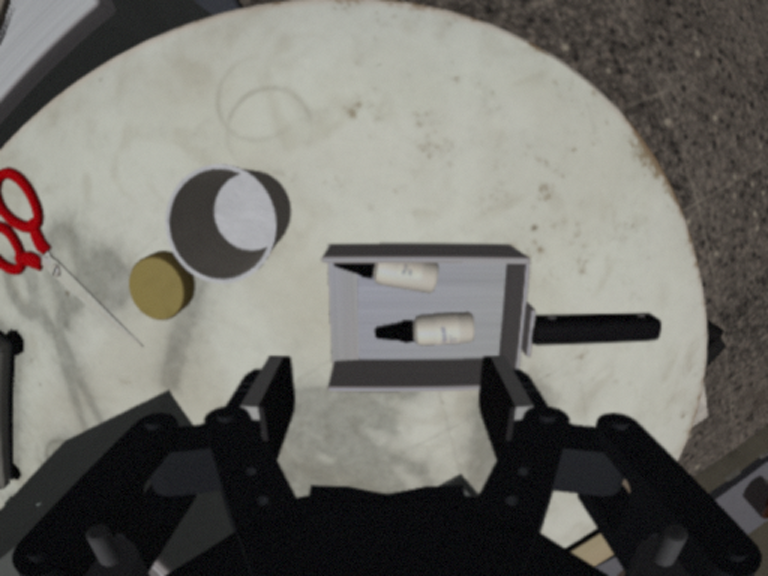

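Both bottles now lie in the scoop: dropper_b along the right wall at (395,272), dropper_a at (425,330). The handle runs from (535,329) to (660,327).

```bash
python3 - <<'E'
from h import *
import pickle
c=pickle.load(open("w5.pkl","rb"))
a=wz(c,535/1.5,329/1.5,60);b=wz(c,659/1.5,327/1.5,60);d=a-b
print(a,b,np.linalg.norm(d),np.degrees(np.arctan2(d[1],d[0])), b+d/np.linalg.norm(d)*45)
for u,v in((326,245),(528,259),(523,388),(330,386)):print(wz(c,u/1.5,v/1.5,45))
print(state()["tool_pos"],state()["joints"])
E
```

```text
[497.6 322.   60. ] [539.6 400.5  60. ] 89.02948949645842 -118.1481998478623 [518.37107899 360.82213573  60.        ]
[401.9 236.5  45. ]
[462.4 336.7  45. ]
[540.8 302.8  45. ]
[480.4 194.4  45. ]
[437.82691901 252.78591595 320.28700819] [ 2.13070113e+01  2.25011150e+01  9.75191857e+01  7.62345596e-03
  5.97267597e+01 -4.13273069e+01]
```

```bash
python3 -m jog '[{"slide":[0.01,0.014,0],"spin":-0.18},{"slide":[0.02,0.028,0],"spin":-0.36},{"slide":[0.03,0.042,0],"spin":-0.54},{"slide":[0.04,0.056,0],"spin":-0.72},{"slide":[0.05,0.07,0],"spin":-0.9},{"slide":[0.06,0.084,0],"spin":-1.08},{"slide":[0.07,0.098,0],"spin":-1.26},{"slide":[0.081,0.108,0],"spin":-1.44}]' 0.05
python3 -m jog '[{"slide":[0,0,-0.05],"spin":-0.131},{"slide":[0,0,-0.08],"spin":-0.131},{"slide":[0,0,-0.08],"spin":-0.131}]' 0.05
```

```text
clock: 12.1
tool_pos: [518.5, 361.1, 316.4]
eef_rot: [[0.345, 0.939, -0.003], [0.939, -0.345, -0.001], [-0.002, -0.002, -1.0]]
wrist_force: [-0.7, -0.4, -0.1]
gripper_width: 0.585
finger_force: 0.0
clock: 12.48
tool_pos: [517.4, 360.0, 234.4]
eef_rot: [[0.46, 0.888, -0.008], [0.888, -0.46, -0.004], [-0.007, -0.005, -1.0]]
wrist_force: [0.1, 1.2, -0.8]
gripper_width: 0.588
finger_force: 0.0
```

```bash
python3 -m jog '[{"slide":[0.0005,0,-0.02],"spin":0},{"slide":[0.0005,0,-0.031],"spin":0},{"slide":[0.0005,0,-0.031],"spin":0},{"slide":[0.0005,0,-0.031],"spin":0}]' 0.05
python3 -m jog '[{"slide":[0,0,0],"spin":0},{"slide":[0,0,0],"spin":0},{"slide":[0,0,0],"spin":0},{"slide":[0,0,0],"spin":0},{"slide":[0,0,0],"spin":0}]' 0.0 120
```

```text
clock: 12.98
tool_pos: [519.2, 360.7, 208.7]
eef_rot: [[0.46, 0.888, 0.001], [0.888, -0.46, 0.001], [0.001, 0.001, -1.0]]
wrist_force: [0.4, 0.6, -0.8]
gripper_width: 0.588
finger_force: 0.0
clock: 13.6
tool_pos: [519.2, 360.6, 208.5]
eef_rot: [[0.46, 0.888, 0.001], [0.888, -0.46, 0.0], [0.001, 0.001, -1.0]]
wrist_force: [-0.1, -0.5, 6.0]
gripper_width: 0.163
finger_force: 117.3
```

```bash
python3 -m jog '[{"slide":[0,0,0.008],"spin":0},{"slide":[0,0,0.025],"spin":0},{"slide":[0,0,0.045],"spin":0},{"slide":[0,0,0.07],"spin":0},{"slide":[0,0,0.095],"spin":0},{"slide":[0,0,0.12],"spin":0},{"slide":[0,0,0.135],"spin":0},{"slide":[0,0,0.14],"spin":0}]'
python3 -m jog '[{"slide":[0,-0.005,0],"spin":0.06},{"slide":[0,-0.015,0],"spin":0.14},{"slide":[-0.001,-0.025,0],"spin":0.22},{"slide":[-0.001,-0.035,0],"spin":0.3},{"slide":[-0.002,-0.045,0],"spin":0.38},{"slide":[-0.002,-0.055,0],"spin":0.45},{"slide":[-0.002,-0.065,0],"spin":0.483},{"slide":[-0.002,-0.07,0],"spin":0.483}]'
python3 - <<'E'
from h import *
s=state();p=np.array(s["tool_pos"]);c=capture("side")
import pickle;pickle.dump(c,open("side2.pkl","wb"))
im=c["img"].copy();g=p-[0,0,155+3.5]
for q,col in((g+[0,-173,-44],(255,0,0)),(g+[0,-53,-50],(0,255,0)),(g+[0,45,10],(255,255,0)),([517,60,125],(0,0,255))):
    u=proj(c,q);print(q,u);cv2.circle(im,tuple(int(round(x)) for x in u),2,col,-1)
save(im[100:290,180:400],"s2.png",3.5)
E
```

```text
clock: 14.6
tool_pos: [519.0, 360.5, 348.9]
eef_rot: [[0.46, 0.888, 0.001], [0.888, -0.46, 0.001], [0.001, 0.001, -1.0]]
wrist_force: [-0.8, -0.0, -2.3]
gripper_width: 0.164
finger_force: 117.2
clock: 15.6
tool_pos: [516.9, 290.0, 346.9]
eef_rot: [[-0.004, 1.0, -0.002], [1.0, 0.004, -0.001], [-0.001, -0.002, -1.0]]
wrist_force: [-0.9, -0.5, -1.6]
gripper_width: 0.161
finger_force: 117.2
[516.85019901 117.02418731 144.39776083] [255.5 184.4]
[516.85019901 237.02418731 138.39776083] [245.8 203.9]
[516.85019901 335.02418731 198.39776083] [236.6 194.6]
[517, 60, 125] [259.2 184.2]
```

View pics/s2.png

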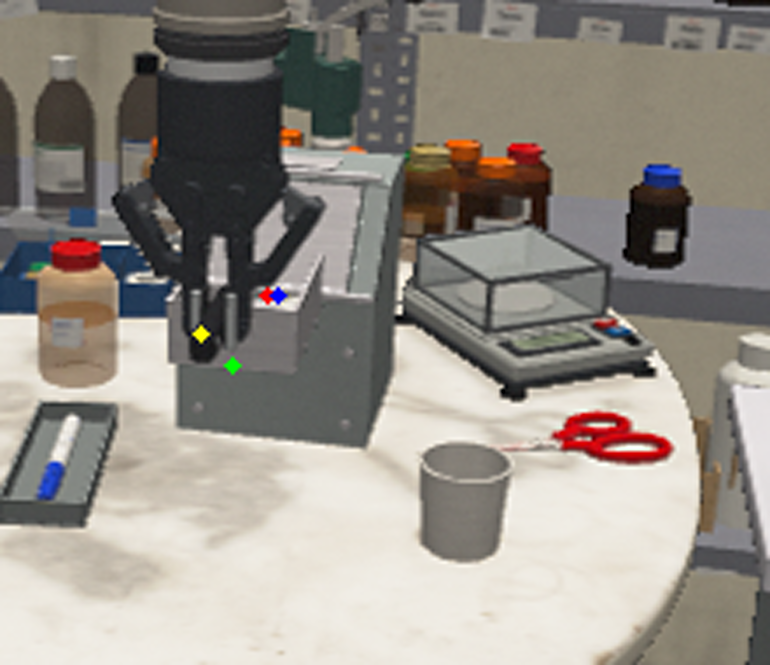

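The side view shows the scoop held nearly level: its lower back edge at (235,370) matches the prediction. It is in line with the bin's port, and the marker is in the tray. Now I push in.

```bash
python3 -m jog '[{"slide":[0,-0.015,0],"spin":0},{"slide":[0,-0.03,0],"spin":0},{"slide":[0,-0.045,0],"spin":0},{"slide":[0,-0.06,0],"spin":0},{"slide":[0,-0.07,0],"spin":0},{"slide":[0,-0.08,0],"spin":0},{"slide":[0,-0.09,0],"spin":0},{"slide":[0,-0.09,0],"spin":0}]'
python3 -m jog '[{"slide":[0,-0.008,0],"spin":0},{"slide":[0,-0.016,0],"spin":0},{"slide":[0,-0.024,0],"spin":0},{"slide":[0,-0.032,0],"spin":0},{"slide":[0,-0.04,0],"spin":0},{"slide":[0,-0.04,0],"spin":0}]'
```

```text
clock: 16.65
tool_pos: [517.0, 199.9, 347.8]
eef_rot: [[-0.004, 1.0, 0.0], [1.0, 0.004, -0.0], [-0.0, 0.0, -1.0]]
wrist_force: [0.2, -0.1, -1.1]
gripper_width: 0.158
finger_force: 117.3
clock: 17.4
tool_pos: [517.1, 159.9, 347.8]
eef_rot: [[-0.004, 1.0, 0.0], [1.0, 0.004, -0.0], [-0.0, 0.0, -1.0]]
wrist_force: [-0.8, 1.0, -1.0]
gripper_width: 0.163
finger_force: 117.2
```

```bash
python3 -m jog '[{"slide":[0,-0.008,0],"spin":0},{"slide":[0,-0.015,0],"spin":0},{"slide":[0,-0.015,0],"spin":0}]'
python3 -m jog '[{"slide":[0,0,0],"spin":0},{"slide":[0,0,0],"spin":0},{"slide":[0,0,0],"spin":0},{"slide":[0,0,0],"spin":0}]' 0.0 20
python3 - <<'E'
from h import *
c=capture("side");import pickle;pickle.dump(c,open("side3.pkl","wb"))
s=state();print(s["moment"],s["wrist_force"])
g=np.array(s["tool_pos"])-[0,0,158.5]
for th in(0,10,20):
    t=np.radians(th);e=g+[0,45*np.cos(t)+0*np.sin(t),45*np.sin(t)];print(th,proj(c,e))
m=(c["img"].max(2)<45);print([ (v,np.nonzero(m[v,225:255])[0]+225) for v in range(165,205,4)])
E
```

```text
clock: 17.77
tool_pos: [517.1, 145.4, 347.8]
eef_rot: [[-0.004, 1.0, 0.001], [1.0, 0.004, 0.001], [0.001, 0.001, -1.0]]
wrist_force: [0.4, 5.8, -2.9]
gripper_width: 0.165
finger_force: 117.2
clock: 18.27
tool_pos: [517.0, 145.7, 347.7]
eef_rot: [[-0.005, 1.0, 0.0], [1.0, 0.005, 0.0], [0.0, 0.0, -1.0]]
wrist_force: [1.4, 5.1, -2.7]
gripper_width: 0.162
finger_force: 117.2
[ 1.09749595 -0.16755506 -0.07723112] [ 0.03659036  4.98191683 -2.57124117]
0 [250.1 176.9]
10 [250.3 173.7]
20 [250.5 170.4]
[(165, array([246, 251, 254])), (169, array([251, 254])), (173, array([246, 249, 251, 252, 253, 254])), (177, array([248, 249, 250, 251, 252, 253, 254])), (181, array([], dtype=int64)), (185, array([], dtype=int64)), (189, array([], dtype=int64)), (193, array([], dtype=int64)), (197, array([], dtype=int64)), (201, array([], dtype=int64))]
```

```bash
python3 -m jog '[{"slide":[0,0.006,0],"spin":0},{"slide":[0,0.006,0],"spin":0},{"slide":[0,0.006,0],"spin":0},{"slide":[0,0.006,0],"spin":0}]' 0.006 20
```

```text
clock: 18.82
tool_pos: [517.0, 151.3, 347.7]
eef_rot: [[-0.005, 1.0, -0.0], [1.0, 0.005, -0.0], [-0.0, -0.0, -1.0]]
wrist_force: [0.4, -0.2, -0.8]
gripper_width: 0.16
finger_force: 117.2
```

```bash
python3 -m jog '[{"slide":[0,0,-0.008],"spin":0},{"slide":[0,0,-0.008],"spin":0}]' 0.0138 20; python3 -m jog '[{"slide":[0,0,0],"spin":0}]' 0.0143 20 | grep -E "force|grip"; python3 -m jog '[{"slide":[0,0,0],"spin":0}]' 0.0143 20| grep -E "force|grip"
```

```text
clock: 19.08
tool_pos: [516.8, 151.4, 338.9]
eef_rot: [[-0.005, 1.0, -0.001], [1.0, 0.005, -0.0], [-0.0, -0.001, -1.0]]
wrist_force: [-0.9, 0.6, -2.2]
gripper_width: 0.167
finger_force: 97.2
wrist_force: [-0.3, 0.3, -2.4]
gripper_width: 0.172
finger_force: 75.2
wrist_force: [-0.6, 1.1, -2.1]
gripper_width: 0.169
finger_force: 75.3
```

```bash
python3 -m jog '[{"slide":[0,0,0],"spin":0},{"slide":[0,0,0],"spin":0}]' 0.0152 20 | grep -E "force|grip"; python3 -m jog '[{"slide":[0,0,0],"spin":0},{"slide":[0,0,0],"spin":0}]' 0.0156 20| grep -E "force|grip"
cat > droop.py <<'E'
from h import *
c=capture("side");s=state()
g=np.array(s["tool_pos"])-[0,0,155]
print("grip",g.round(0))
# black handle end region: compare to predicted tilt
for th in(0,15,30,45,60):
    t=np.radians(th);f=lambda x,z:g+[0,-(x*np.cos(t)-z*np.sin(t))+0,-x*np.sin(t)*1+z*np.cos(t)] if 0 else g+[0,-(x*np.cos(t)+z*np.sin(t)),-x*np.sin(t)+z*np.cos(t)]
    print(th,"hend",proj(c,f(-45,-4)),"backbottom",proj(c,f(50,-53)),"backtop",proj(c,f(50,-8)))
save(c["img"][100:250,190:330],"d.png",4)
E
python3 droop.py
```

```text
wrist_force: [-0.2, 1.1, -3.6]
gripper_width: 0.181
finger_force: 35.7
wrist_force: [0.5, 1.6, -1.7]
gripper_width: 0.184
finger_force: 17.9
grip [517. 152. 185.]
0 hend [249.5 181. ] backbottom [256.4 187. ] backtop [256.8 170.5]
15 hend [249.7 176.3] backbottom [255.2 193. ] backtop [256.4 175.7]
30 hend [250.1 171.3] backbottom [253.8 197.9] backtop [255.8 180.7]
45 hend [250.7 166.5] backbottom [252.4 201.3] backtop [255.  185.2]
60 hend [251.5 162.2] backbottom [250.9 203. ] backtop [254.1 189.1]
```

```bash
cat > prof.py <<'E'
from h import *
import pickle
c=capture("side");o=pickle.load(open("side3.pkl","rb"))
for n,i in(("old",o["img"]),("new",c["img"])):
    print(n,[tuple(int(x) for x in i[v,264:269].mean(0)) for v in range(160,212,3)])
E
python3 prof.py
python3 -m jog '[{"slide":[0,0,0.01],"spin":0},{"slide":[0,-0.004,0.02],"spin":0},{"slide":[0,-0.004,0.03],"spin":0},{"slide":[0,-0.004,0.03],"spin":0}]' | grep -v eef
python3 prof.py | tail -1
```

```text
old [(35, 37, 39), (115, 111, 111), (113, 110, 108), (106, 104, 103), (116, 113, 111), (117, 114, 113), (117, 113, 112), (116, 112, 111), (115, 111, 111), (92, 95, 92), (92, 96, 93), (92, 94, 92), (93, 96, 93), (93, 96, 93), (92, 95, 93), (92, 95, 92), (93, 96, 93), (93, 96, 93)]
new [(47, 48, 50), (38, 39, 42), (99, 96, 95), (116, 112, 111), (168, 162, 160), (114, 111, 110), (117, 113, 112), (118, 114, 113), (114, 110, 110), (116, 113, 111), (92, 96, 93), (92, 95, 92), (93, 96, 92), (93, 96, 93), (93, 95, 92), (92, 95, 92), (93, 96, 93), (93, 96, 92)]
clock: 20.42
tool_pos: [517.1, 147.4, 371.0]
wrist_force: [1.1, 0.6, -1.6]
gripper_width: 0.181
finger_force: 17.7
new [(118, 113, 112), (134, 128, 129), (120, 117, 115), (120, 116, 115), (119, 115, 114), (118, 114, 113), (119, 116, 115), (115, 110, 110), (109, 104, 105), (92, 95, 93), (93, 96, 94), (92, 95, 92), (93, 96, 93), (93, 96, 93), (92, 95, 92), (92, 95, 91), (93, 96, 94), (93, 95, 92)]
```

The handle pivots in the loosened grip: the pan's back edge rose only 3 px, where a level scoop would have risen 11. I keep raising and feeding in.

```bash
python3 -m jog '[{"slide":[0,-0.005,0.008],"spin":0},{"slide":[0,-0.01,0.016],"spin":0},{"slide":[0,-0.017,0.024],"spin":0},{"slide":[0,-0.024,0.03],"spin":0},{"slide":[0,-0.03,0.036],"spin":0},{"slide":[0,-0.03,0.036],"spin":0}]' | grep -v eef
python3 droop.py; python3 prof.py | tail -1
```

```text
clock: 21.22
tool_pos: [517.0, 116.9, 406.2]
wrist_force: [0.2, 2.2, -2.0]
gripper_width: 0.184
finger_force: 18.0
grip [517. 117. 251.]
0 hend [253.  150.4] backbottom [259.5 158.9] backtop [259.9 142.2]
15 hend [253.1 145.6] backbottom [258.3 164.7] backtop [259.6 147.4]
30 hend [253.5 140.6] backbottom [257.  169.3] backtop [259.  152.3]
45 hend [254.1 135.9] backbottom [255.6 172.2] backtop [258.2 156.7]
60 hend [254.9 131.8] backbottom [254.2 173.4] backtop [257.3 160.3]
new [(149, 144, 143), (154, 149, 147), (153, 148, 147), (156, 151, 149), (89, 87, 86), (90, 87, 86), (116, 112, 112), (118, 114, 114), (108, 104, 104), (93, 96, 93), (92, 96, 93), (92, 94, 91), (93, 96, 92), (93, 96, 93), (93, 95, 93), (91, 94, 91), (93, 96, 93), (93, 96, 93)]
```

View pics/d.png

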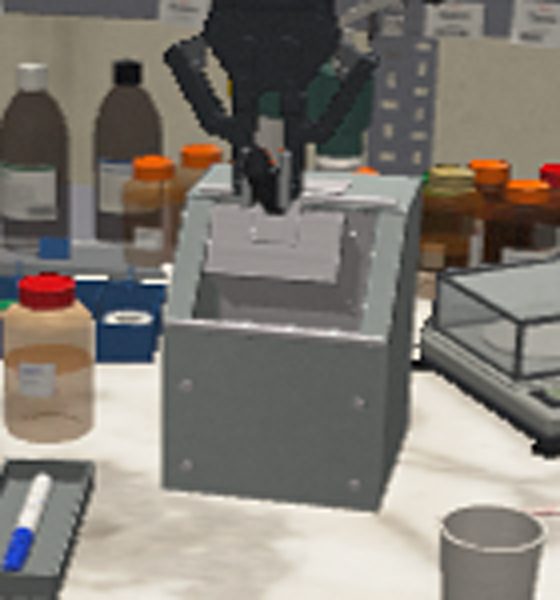

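The view shows the scoop's back wall in the port from (215,205) to (340,280), with the handle end at (262,165). That is about 30° nose-down, with the underside above the sill. I loosen the grip slightly and jolt it to steepen the tilt.

```bash
python3 -m jog '[{"slide":[0,0,0],"spin":0},{"slide":[0,0,0.018],"spin":0},{"slide":[0,0,0.0],"spin":0},{"slide":[0,0,0.018],"spin":0},{"slide":[0,0,0.0],"spin":0},{"slide":[0,0,0.018],"spin":0},{"slide":[0,0,0.01],"spin":0},{"slide":[0,0,0.01],"spin":0}]' 0.01575 20 | grep -v eef
cat > tilt.py <<'E'
from h import *
c=capture("side");s=state();g=np.array(s["tool_pos"])-[0,0,155];i=c["img"].astype(int)
print("grip",g.round(0))
for th in(0,15,30,45,60,75):
    t=np.radians(th);f=lambda x,y,z:g+[y,-(x*np.cos(t)+z*np.sin(t)),-x*np.sin(t)+z*np.cos(t)]
    print(th,"bb",proj(c,f(50,-25,-53)),"bt",proj(c,f(50,-25,-8)),"hend",proj(c,f(-45,0,-4)))
u=int(proj(c,g+[-25,-50,0])[0]);print(u,[(v,*(int(x) for x in i[v,u-1:u+2].mean(0))) for v in range(130,186,2)])
E
python3 tilt.py
```

```text
clock: 22.32
tool_pos: [517.0, 117.3, 414.7]
wrist_force: [1.5, -0.9, -0.6]
gripper_width: 0.183
finger_force: 11.6
grip [517. 117. 260.]
0 bb [269.  156.3] bt [269.6 139.5] hend [253.  146.7]
15 bb [267.9 162.1] bt [269.2 144.6] hend [253.2 141.9]
30 bb [266.7 166.7] bt [268.6 149.6] hend [253.5 136.9]
45 bb [265.4 169.6] bt [267.9 154. ] hend [254.1 132.2]
60 bb [264.2 170.7] bt [267.  157.6] hend [254.9 128.1]
75 bb [263.1 169.8] bt [266.2 160.2] hend [255.8 124.9]
269 [(130, 36, 37, 39), (132, 38, 45, 43), (134, 67, 77, 68), (136, 68, 77, 70), (138, 83, 86, 77), (140, 159, 152, 141), (142, 108, 109, 106), (144, 180, 182, 177), (146, 209, 202, 198), (148, 186, 183, 180), (150, 134, 133, 130), (152, 113, 110, 108), (154, 176, 170, 169), (156, 172, 166, 164), (158, 173, 167, 164), (160, 170, 164, 162), (162, 174, 168, 165), (164, 167, 161, 159), (166, 170, 164, 162), (168, 171, 164, 163), (170, 90, 88, 88), (172, 95, 93, 92), (174, 96, 92, 92), (176, 96, 92, 91), (178, 95, 92, 91), (180, 95, 92, 92), (182, 129, 123, 123), (184, 114, 111, 110)]
```

```bash
python3 -m jog '[{"slide":[0,-0.01,0.012],"spin":0},{"slide":[0,-0.02,0.0],"spin":0},{"slide":[0,-0.025,0.025],"spin":0},{"slide":[0,-0.03,0.008],"spin":0},{"slide":[0,-0.035,0.035],"spin":0},{"slide":[0,-0.035,0.015],"spin":0},{"slide":[0,-0.035,0.04],"spin":0},{"slide":[0,-0.035,0.02],"spin":0}]' | grep -v eef
python3 -m jog '[{"slide":[0,0,0.02],"spin":0},{"slide":[0,0,0],"spin":0},{"slide":[0,0,0.02],"spin":0},{"slide":[0,0,0],"spin":0},{"slide":[0,0,0.02],"spin":0},{"slide":[0,0,0],"spin":0},{"slide":[0,0,0.01],"spin":0},{"slide":[0,0,0.01],"spin":0}]' | grep -v eef
python3 tilt.py
```

```text
clock: 23.38
tool_pos: [517.4, 81.8, 437.6]
wrist_force: [-0.6, 1.2, -0.0]
gripper_width: 0.187
finger_force: 12.6
clock: 24.38
tool_pos: [517.1, 82.2, 446.7]
wrist_force: [-0.1, -0.5, -1.7]
gripper_width: 0.184
finger_force: 12.1
grip [517.  82. 292.]
0 bb [271.5 141.2] bt [272.1 124.5] hend [256.  130.4]
15 bb [270.4 146.8] bt [271.7 129.5] hend [256.2 125.6]
30 bb [269.3 151.1] bt [271.2 134.4] hend [256.6 120.7]
45 bb [268.1 153.7] bt [270.5 138.6] hend [257.2 116.1]
60 bb [266.9 154.6] bt [269.7 142.1] hend [257.9 112.2]
75 bb [265.9 153.4] bt [268.8 144.5] hend [258.7 109.2]
272 [(130, 42, 58, 54), (132, 40, 58, 54), (134, 42, 57, 53), (136, 41, 60, 54), (138, 48, 62, 58), (140, 200, 189, 178), (142, 225, 227, 226), (144, 217, 217, 215), (146, 218, 217, 216), (148, 218, 217, 215), (150, 217, 215, 213), (152, 219, 218, 216), (154, 229, 226, 225), (156, 103, 100, 99), (158, 103, 100, 100), (160, 103, 100, 100), (162, 104, 100, 99), (164, 104, 101, 99), (166, 104, 101, 99), (168, 104, 100, 99), (170, 104, 100, 99), (172, 104, 101, 100), (174, 104, 100, 100), (176, 104, 100, 99), (178, 106, 101, 101), (180, 102, 100, 98), (182, 116, 112, 112), (184, 131, 127, 126)]
```

```bash
python3 - <<'E'
from h import *
c=capture("top");g=np.array(state()["tool_pos"])-[0,0,155];t=np.radians(50)
f=lambda x,y,z:g+[y,-(x*np.cos(t)+z*np.sin(t)),-x*np.sin(t)+z*np.cos(t)]
for n,q in(("back+",f(52,40,-8)),("back-",f(52,-40,-8)),("lip+",f(173,40,-47)),("lip-",f(173,-40,-47))):print(n,proj(c,q))
i=c["img"].max(2);print(i[158:236:2,290:352:2])
cv2.imwrite("pics/top_tip_raw.png",c["img"][...,::-1])
E
```

```text
back+ [314.2 173.9]
back- [314.1 211.5]
lip+ [327.8 181. ]
lip- [327.8 214.6]
[[148 148 148 ... 146 145 145]
 [152 154 153 ... 152 151 150]
 [159 159 160 ... 158 158 159]
 ...
 [144 152 144 ...  93  91  93]
 [124 130 132 ... 164 163 172]
 [ 58  64  62 ... 163 169 178]]
```

```bash
python3 -m jog '[{"slide":[0,-0.012,0],"spin":0},{"slide":[0,-0.024,0],"spin":0},{"slide":[0,-0.036,0],"spin":0},{"slide":[0,-0.046,0],"spin":0},{"slide":[0,-0.056,0],"spin":0},{"slide":[0,-0.066,0],"spin":0},{"slide":[0,-0.076,0],"spin":0},{"slide":[0,-0.08,0],"spin":0}]' | grep -v eef
python3 -m jog '[{"slide":[0,0,0.02],"spin":0},{"slide":[0,0,0],"spin":0},{"slide":[0,0,0.02],"spin":0},{"slide":[0,0,0],"spin":0},{"slide":[0,0,0.02],"spin":0},{"slide":[0,0,0],"spin":0},{"slide":[0,0,0],"spin":0}]' | grep -v eef
python3 tilt.py
```

```text
clock: 25.48
tool_pos: [517.0, 1.9, 445.7]
wrist_force: [0.3, 2.0, -1.3]
gripper_width: 0.183
finger_force: 12.8
clock: 26.35
tool_pos: [516.7, 2.6, 444.6]
wrist_force: [-1.8, 0.6, -2.3]
gripper_width: 0.188
finger_force: 13.0
grip [517.   3. 290.]
0 bb [275.9 134.7] bt [276.6 118.9] hend [261.8 124.1]
15 bb [275.  139.9] bt [276.2 123.6] hend [262.  119.5]
30 bb [273.9 143.9] bt [275.7 128.2] hend [262.3 114.9]
45 bb [272.8 146.3] bt [275.  132.2] hend [262.9 110.6]
60 bb [271.8 147. ] bt [274.3 135.4] hend [263.5 107. ]
75 bb [270.9 145.8] bt [273.6 137.6] hend [264.3 104.2]
276 [(130, 40, 57, 52), (132, 38, 54, 51), (134, 41, 59, 55), (136, 40, 59, 54), (138, 76, 81, 79), (140, 211, 203, 202), (142, 210, 202, 200), (144, 214, 205, 203), (146, 105, 101, 100), (148, 112, 108, 107), (150, 112, 109, 107), (152, 111, 108, 106), (154, 111, 108, 106), (156, 112, 108, 108), (158, 111, 107, 107), (160, 111, 108, 106), (162, 111, 107, 107), (164, 110, 107, 106), (166, 111, 107, 106), (168, 111, 108, 107), (170, 111, 108, 107), (172, 112, 108, 107), (174, 112, 107, 106), (176, 114, 110, 109), (178, 115, 110, 109), (180, 120, 116, 115), (182, 112, 109, 107), (184, 160, 154, 152)]
```

The tilt is now about 75°, so the bottles have slid out. To withdraw, I level the scoop against the sill along the reverse path.

```bash
python3 -m jog '[{"slide":[0,0.02,0.002],"spin":0},{"slide":[0,0.04,0.002],"spin":0},{"slide":[0,0.055,0],"spin":0},{"slide":[0,0.067,-0.003],"spin":0},{"slide":[0,0.079,-0.008],"spin":0},{"slide":[0,0.091,-0.014],"spin":0},{"slide":[0,0.1,-0.018],"spin":0},{"slide":[0,0.107,-0.022],"spin":0}]' | grep -v eef
python3 -m jog '[{"slide":[0,0.007,-0.01],"spin":0},{"slide":[0,0.013,-0.02],"spin":0},{"slide":[0,0.02,-0.029],"spin":0},{"slide":[0,0.027,-0.038],"spin":0},{"slide":[0,0.034,-0.047],"spin":0},{"slide":[0,0.041,-0.055],"spin":0},{"slide":[0,0.041,-0.055],"spin":0}]' | grep -v eef
python3 tilt.py
```

```text
clock: 27.4
tool_pos: [517.0, 110.1, 423.4]
wrist_force: [-0.9, -0.4, 0.7]
gripper_width: 0.188
finger_force: 12.3
clock: 28.28
tool_pos: [516.8, 151.0, 367.8]
wrist_force: [0.9, -0.4, -0.6]
gripper_width: 0.184
finger_force: 10.2
grip [517. 151. 213.]
0 bb [266.3 177.4] bt [266.9 160.6] hend [249.9 169.6]
15 bb [265.2 183.4] bt [266.5 165.8] hend [250.1 164.7]
30 bb [263.9 188.3] bt [265.9 170.9] hend [250.4 159.7]
45 bb [262.6 191.6] bt [265.2 175.4] hend [251.1 154.9]
60 bb [261.3 193.1] bt [264.3 179.3] hend [251.8 150.6]
75 bb [260.2 192.5] bt [263.4 182.1] hend [252.7 147.3]
267 [(130, 35, 38, 38), (132, 36, 39, 40), (134, 34, 37, 38), (136, 93, 88, 78), (138, 123, 116, 101), (140, 129, 118, 102), (142, 138, 138, 132), (144, 188, 188, 183), (146, 188, 182, 179), (148, 90, 92, 91), (150, 36, 39, 39), (152, 36, 38, 39), (154, 54, 53, 55), (156, 126, 123, 121), (158, 125, 123, 121), (160, 127, 121, 121), (162, 125, 122, 120), (164, 127, 122, 122), (166, 128, 124, 123), (168, 127, 123, 122), (170, 127, 123, 122), (172, 128, 123, 122), (174, 129, 124, 124), (176, 128, 123, 122), (178, 126, 121, 121), (180, 126, 122, 121), (182, 126, 122, 121), (184, 136, 132, 130)]
```

```bash
python3 -m jog '[{"slide":[0,0.005,-0.006],"spin":0},{"slide":[0,0.01,-0.012],"spin":0},{"slide":[0,0.014,-0.018],"spin":0},{"slide":[0,0.014,-0.018],"spin":0}]' | grep -v eef
python3 -m jog '[{"slide":[0,0,0],"spin":0},{"slide":[0,0,0],"spin":0},{"slide":[0,0.01,0.015],"spin":0},{"slide":[0,0.025,0.03],"spin":0},{"slide":[0,0.045,0.035],"spin":0},{"slide":[0,0.065,0.035],"spin":0},{"slide":[0,0.085,0.035],"spin":0},{"slide":[0,0.105,0.035],"spin":0}]' 0.0142 60 | grep -v eef
python3 -m jog '[{"slide":[0,0.025,0],"spin":0},{"slide":[0,0.05,0],"spin":0},{"slide":[0,0.055,0],"spin":0},{"slide":[0,0.055,0],"spin":0}]' | grep -v eef
python3 tilt.py
```

```text
clock: 28.82
tool_pos: [516.9, 164.9, 350.1]
wrist_force: [-0.8, 0.4, -0.8]
gripper_width: 0.185
finger_force: 10.0
clock: 29.82
tool_pos: [516.8, 271.0, 385.1]
wrist_force: [-0.1, -0.1, -1.1]
gripper_width: 0.179
finger_force: 43.8
clock: 30.32
tool_pos: [516.8, 324.9, 385.3]
wrist_force: [0.5, -0.7, -2.8]
gripper_width: 0.176
finger_force: 43.8
grip [517. 324. 230.]
0 bb [253.7 194.8] bt [254.1 175.6] hend [232.9 187.5]
15 bb [252.2 202.1] bt [253.7 181.6] hend [233.  181.9]
30 bb [250.5 208. ] bt [252.9 187.5] hend [233.4 176. ]
45 bb [248.8 212.2] bt [252. 193.] hend [234.2 170.2]
60 bb [247.  214.3] bt [250.9 197.6] hend [235.2 165.1]
75 bb [245.4 214.1] bt [249.7 201.1] hend [236.4 161. ]
254 [(130, 39, 41, 43), (132, 33, 35, 38), (134, 38, 39, 42), (136, 38, 38, 42), (138, 39, 40, 42), (140, 36, 38, 41), (142, 36, 37, 40), (144, 38, 40, 41), (146, 93, 92, 92), (148, 132, 128, 127), (150, 96, 98, 96), (152, 175, 168, 166), (154, 173, 167, 165), (156, 179, 172, 170), (158, 173, 166, 164), (160, 107, 105, 104), (162, 35, 37, 39), (164, 37, 38, 40), (166, 37, 39, 42), (168, 41, 44, 45), (170, 187, 181, 179), (172, 179, 172, 170), (174, 178, 170, 168), (176, 180, 173, 171), (178, 177, 171, 169), (180, 120, 116, 115), (182, 116, 112, 112), (184, 118, 114, 113)]
```

```bash
python3 -m jog '[{"slide":[0,0,-0.04],"spin":0},{"slide":[0,0,-0.08],"spin":0},{"slide":[0,0,-0.11],"spin":0},{"slide":[0,0,-0.13],"spin":0},{"slide":[0,0,-0.145],"spin":0},{"slide":[0,0,-0.155],"spin":0},{"slide":[0,0,-0.162],"spin":0},{"slide":[0,0,-0.165],"spin":0}]' 0.0153 | grep -v eef
python3 -m jog '[{"slide":[0,0,-0.004],"spin":0},{"slide":[0,0,-0.008],"spin":0},{"slide":[0,0,-0.011],"spin":0},{"slide":[0,0,-0.011],"spin":0}]' | grep -v eef
```

```text
clock: 31.38
tool_pos: [517.2, 324.8, 221.3]
wrist_force: [-0.4, 2.0, 1.4]
gripper_width: 0.178
finger_force: 29.6
clock: 31.88
tool_pos: [517.1, 324.8, 210.3]
wrist_force: [-0.7, 1.9, 4.7]
gripper_width: 0.178
finger_force: 30.0
```

```bash
python3 -m jog '[{"slide":[0,0,-0.001],"spin":0},{"slide":[0,0,-0.001],"spin":0},{"slide":[0,0,-0.001],"spin":0}]' 0.0175 | grep -v eef
python3 -m jog '[{"slide":[0,0,0],"spin":0},{"slide":[0,0,0],"spin":0},{"slide":[0,0,0],"spin":0},{"slide":[0,0,0.03],"spin":0},{"slide":[0,0,0.08],"spin":0},{"slide":[0,0,0.13],"spin":0},{"slide":[0,0.03,0.18],"spin":0},{"slide":[0,0.06,0.2],"spin":0}]' 0.05 | grep -v eef
python3 -m jog '[{"slide":[-0.05,0.03,0.02],"spin":0},{"slide":[-0.1,0.06,0.04],"spin":0},{"slide":[-0.15,0.09,0.05],"spin":0},{"slide":[-0.2,0.12,0.05],"spin":0},{"slide":[-0.2,0.12,0.05],"spin":0}]' | grep -v eef
python3 - <<'E'
from h import *
t=capture("top")["img"];s=capture("side")["img"]
a=cv2.resize(t[110:280,140:400],(780,510)[:2])[:, :]
b=cv2.resize(s[110:290,120:400],(467,300))
a=cv2.resize(a,(450,294))
m=np.zeros((600,780,3),np.uint8)
m[:294,:450]=a;m[300:600,:467]=b
save(m,"final.png",1)
A=cv2.resize(t[130:270,150:400],None,fx=3.1,fy=2.1);
m=np.vstack([cv2.resize(t[150:270,150:400],(640,300),interpolation=cv2.INTER_CUBIC),cv2.resize(s[140:270,130:400],(640,300),interpolation=cv2.INTER_CUBIC)])
save(m,"final2.png",1)
E
```

```text
clock: 32.25
tool_pos: [517.0, 324.3, 208.4]
wrist_force: [-0.3, 0.5, -0.5]
gripper_width: 0.208
finger_force: 0.0
clock: 33.25
tool_pos: [517.1, 385.0, 413.0]
wrist_force: [0.8, -0.1, -1.0]
gripper_width: 0.584
finger_force: 0.0
clock: 33.88
tool_pos: [313.3, 506.2, 459.2]
wrist_force: [1.0, -0.1, -0.6]
gripper_width: 0.583
finger_force: 0.0
```

View pics/final2.png

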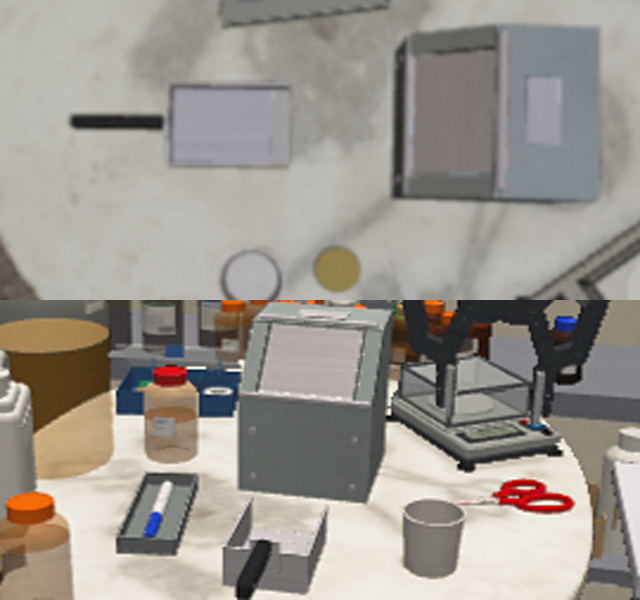

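The scoop stands empty and upright on the bare table (top view (230,125)). The flap is shut (top view (455,110)), the marker is in the tray and the bystanders look untouched. Handing in.

```bash
python3 -c "
from cell import *
print(finish_job())"
```

```text
the job is handed in; nothing more can be done
None
```

The job is handed in at 34 s of the 67 s allowed: the marker is in the pen tray, both bottles were tipped through the flap (I inferred this from the empty scoop, as I could not see inside the bin), the flap is shut, and the empty scoop stands upright on the bare table.

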